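# Rock a clipped-in tube block out of its holder

### The arm

A 6-joint arm with a two-finger parallel gripper is mounted at the origin on a cart in front of the work surface, level with it; the furniture and walls round the work are solid. World frame = base frame: x ahead of the robot, y to its left, z up, the work surface at z = 0. Lengths are in m, angles in degrees, forces in N, time in s.
With the tool pointing down it reaches from about 0.375 to 0.9 m from the base axis. Payload 3.1 kg.
Tool frame: the origin (TCP) lies at the very end of the fingers, on their centre line; the grasp point (between the pads) lies 19 mm behind it; x points along the fingers, z is the direction in which the jaws open and shut, and the axes are right-handed (so a half turn about x gives the same grasp; the last joint's range is limited). The gripper opens to 87 mm and grips with 3 to 60 N. Pads are 19 mm wide; open, the fingers measure 117 mm over their backs; the gripper's body (75 mm by 190 mm) begins 51 mm behind the grasp point.
Start: joints at [-80.3, 30.224, 82.088, -0, 67.689, -10.227], TCP at [0.213, -0.588, 0.198] pointing down, gripper open.
Joint ranges: [-176.69, 176.69], [-43.24, 126.21], [12.49, 139.97], [-82, 262], [0, 151.66], [-163.58, 163.58]. Speed limits (degrees/s): [159.86, 159.86, 180, 180, 180, 180].

### API

Orientations are given as a 3x3 rotation matrix whose columns are the frame's x, y, z axes.
In Python, from rig import bot gives the robot as it stands.
- The arm moves only by the tool send_rows, never from a script. Its arguments are lists of equal length, an entry for each row: "fingers": the opening, from 0 (shut) to 1 (fully open); "dp": the shift along the world's x, y, z in mm, a list of three; "turn": the turn, a rotation vector about the world's x, y, z in rad, a list of three. In form: {"fingers": [fingers, ...], "dp": [[tx, ty, tz], ...], "turn": [[rx, ry, rz], ...]}. A call has 1 to 10 rows; each row is the pose to reach, as a shift and turn from the pose measured when the call began; what a row does not reach only later rows make up. A row lasts 1/12 s, in which the tool goes at most 41.7 mm and 7.16 degrees, less where a joint would pass 70% of its speed; a pose out of reach is approached as far as the arm can. A call with a gripper value outside its range is refused whole. The fingers move at their own pace and stop on an object; the grip force is fixed at half the most. Time passes only in rows, so rows that repeat a pose let the fingers close. It gives the time, the measured TCP pose, the force and the opening at its end, in the units of the state.
- bot.read_state(): the state, without advancing time (a new reading comes with each control period).
- bot.capture(name): name is "scene" or "top"; returns a dict with "img" (420x560x3 uint8, blue, green, red), "z_map" (420x560 float32, m along the optical axis (not along the pixel's ray), 0 where there is no reading), "mtx" (3x3 intrinsics, pixels), "origin" and "orientation" of the camera in the world. Camera axes: x right, y up, looking along -z (the intrinsics and any distortion apply to the point x, -y, -z); pixel columns grow to the right and rows downward; lengths in m; the calibration is good to about 2 mm. A picture is of the moment at which its call begins.
- bot.hand_in(): hands the job in, once; it reports no verdict.
The state is a dict: "time_s": time; "joint_positions": joint angles; "qvel": joint speeds; "tau": joint torques, N m; "position": TCP position; "tcp_rot": TCP orientation; "force": force on the tool from outside, world axes, zero at the start; "moment": the same for the moment, N m; "opening": opening from 0.0 (shut) to 1.0 (fully open).
Only numpy, scipy, OpenCV 4.12 (cv2) and the standard library are available. Lean on these libraries where they do the work, as an engineer would, in place of code of your own. Each camera call takes 0.05 s, during which the arm holds its last target.

### The job

The aluminium tube block is held tight in its grey holder by a stiff brass spring clip over each end of its foot, and the holder only stands loose on the bench, so a straight pull would bring the holder up with it. Take the block by its black handle and rock it side to side, one end up past its clip first and then the other end, until it is free; then hold it level straight above the holder, just clear of it (about 2 cm above the clips), and finish still holding it there. Keep the holder standing on the bench about where it is, and leave the petri dish, the white pot and the vial around it undisturbed.

Things in the scene. Friction and masses are not known exactly. Their poses are not given: they have to be found in the camera images.
- tube_block: Aluminium block, 350 g. Origin: centre of its underside; z up, y along its long side (rocked in the y-z plane), x across. Foot flange 44 (x) x 76 (y) x 6 mm high; above it the body, 44 x 54 mm, up to z = 28 mm, with four tube holes; on its centre a solid upright black handle 26 (x) x 18 (y) mm, z = 28 to 76 mm, to be gripped across its 18 mm (fingers closing along y).
- end_left (a point): Middle of the lower edge of the foot's +y end, 38 mm from the block's origin. The end passes its clip when this point is some 18 mm above the base plate (block tilted about 0.24 rad, standing on its other end; 0.3 to be sure).
- end_right (a point): Middle of the lower edge of the foot's -y end, 38 mm from the block's origin; it passes its clip as the other end does.
- holder: Grey holder, 0.95 kg, loose on the bench: base plate 90 (x) x 200 (y) x 6 mm. Origin: centre of its underside; y along its long side, z up. The block stands on the plate (origin 6 mm above the holder's, same axes) between side rails (x = +-24 mm inside, z to 20 mm) and low end stops (y = +-39.5 mm inside, z to 11 mm). Both clips together resist more than the holder's weight.
- clip_left (a joint): Brass clip over the foot's +y end, hinged about x at holder y = 52, z = 14.5 mm; level at 0, tip at y = 32.5, top at z = 16 mm. Grows as its tip is lifted (to 1.3 rad), against a spring of 5 to 8 N at the tip; never goes below 0. Once the foot's end has risen past the tip it springs back to 0 beneath it and carries that end, 10 mm above the plate.
- clip_right (a joint): The same clip, mirrored, at the holder's -y end (hinge y = -52, tip y = -32.5 mm): 0 level, grows as its tip is lifted; springs back to 0 beneath the foot once that end has passed.
- petri_dish: Bystander: round petri dish, 60 mm wide, 15 mm high, beside the holder's +y end. Origin: centre of its underside.
- white_pot: Bystander: white plastic pot, 47 mm wide, 54 mm high, beside the holder's -y end. Origin: centre of its underside.
- sample_vial: Bystander: vial with a blue cap, 20 mm wide, 48 mm high, behind the holder. Origin: centre of its underside.
Not all that is in view belongs to the job. Leave any blue, brown or red look-alike of the tube_block alone.

How it is judged (in metres and radians):
On the way, in this order (a step that is already met when the one before it is completed fails the run):
1. one end of the block is rocked up past its clip, which has closed beneath it, while the other end is still down under its clip (((z of end_left in the frame of holder above 0.0145 m and z of end_right in the frame of holder below 0.0135 m and angle between tube_block's own z axis and vertical above 0.08 rad and value of joint clip_left below 0.1 rad) or (z of end_right in the frame of holder above 0.0145 m and z of end_left in the frame of holder below 0.0135 m and angle between tube_block's own z axis and vertical above 0.08 rad and value of joint clip_right below 0.1 rad))), for 0.1 s.
2. both ends of the block are up past their clips, which have closed (z of each of end_left, end_right in the frame of holder above 0.0145 m and value of joint each of clip_left, clip_right below 0.1 rad), for 0.1 s.
At the end, for the whole second after the job is handed in: The fingers hold the block still and level (within 0.15 rad) over the holder (centres within 30 mm), its underside clear of the clips by 6 to 50 mm, not touching the holder; both clips are closed and the holder stands flat on the bench (contact force between the fingers and tube_block above 1 N and contact force between tube_block and holder below 0.2 N and z of each of end_left, end_right in the frame of holder above 0.022 m and z of tube_block in the frame of holder below 0.066 m and angle between tube_block's own z axis and vertical below 0.15 rad and horizontal distance between tube_block and holder below 0.03 m and linear speed of tube_block below 0.02 m/s and height (world z) of holder below 0.004 m and angle between holder's own z axis and vertical below 0.04 rad and value of joint each of clip_left, clip_right below 0.1 rad); the arm keeps its last pose, push and grip.
It fails at once if the holder is lifted off the bench or tipped (12 mm or 0.15 rad) (height (world z) of holder above 0.012 m or angle between holder's own z axis and vertical above 0.15 rad).
It fails at once if the holder is pushed more than 40 mm along the bench (distance of holder from where it was at the start of the episode above 0.04 m).
It fails at once if the petri dish is knocked or moved more than 20 mm (distance of petri_dish from where it was at the start of the episode above 0.02 m).
It fails at once if the white pot is knocked or moved more than 20 mm (distance of white_pot from where it was at the start of the episode above 0.02 m).
It fails at once if the vial is knocked or moved more than 20 mm (distance of sample_vial from where it was at the start of the episode above 0.02 m).
It also fails if it takes over 40 s, if anything falls off the work surface, if the arm or the gripper's body presses on something with over 40 N, if the wrist force passes 120 N, or if a joint passes its speed limit or range.

## Working session

There is one attempt and no reset: what is moved stays moved. The work goes in short steps, Python scripts to look and compute and a tool call to move; the robot and the scene stay as the last step left them, time stands still between calls to the robot, and variables do not carry over. Pictures are saved under pics/ and viewed, and the job is handed in when it is done.

Besides the shell and the picture viewer there is one more tool, called after ">>>" as name(argument=value, ...), one argument or row to a line, values as JSON. send_rows: Moves the arm, as the interface text tells. Its arguments: {"type":"object","properties":{"fingers":{"type":"array","items":{"type":"number"}},"dp":{"type":"array","items":{"type":"array","items":{"type":"number"}}},"turn":{"type":"array","items":{"type":"array","items":{"type":"number"}}}},"required":["fingers","dp","turn"]}

```bash
mkdir -p pics; ls
python3 - <<'E'
from rig import bot
import cv2
s=bot.read_state();print(s)
for n in("scene","top"):
    c=bot.capture(n);cv2.imwrite(f"pics/{n}0.png",c["img"]);print(n,c["mtx"],c["origin"],c["orientation"])
E
```

```text
pics
{'time_s': 0.0, 'joint_positions': array([-8.02995925e+01,  3.02787703e+01,  8.21568874e+01, -3.14267113e-03,
        6.76877488e+01, -1.02268451e+01]), 'qvel': array([ 0.01808751, -0.02347091, -0.02388157,  0.00029175,  0.13339483,
       -0.12313363]), 'tau': array([ 5.14502881e-04, -4.40036595e+01, -1.76591635e+01,  6.33126847e-02,
        5.82389056e-02, -1.59529527e-04]), 'position': array([ 0.2128985, -0.5867858,  0.196771 ]), 'tcp_rot': array([[-4.12933530e-04,  9.40119072e-01,  3.40845948e-01],
       [ 2.11450378e-03,  3.40846036e-01, -9.40116753e-01],
       [-9.99997679e-01,  3.32514315e-04, -2.12863209e-03]]), 'force': array([ 0.24841926, -0.13539914, -0.85547492]), 'moment': array([ 0.01840691, -0.03128143, -0.00470385]), 'opening': 0.9986828376157636}
scene [[443.87033944   0.         279.23627962]
 [  0.         443.87033944 210.60352989]
 [  0.           0.           1.        ]] [-0.13824187  0.52574613  0.61307873] [[-0.58857259  0.46151996 -0.66376324]
 [-0.80835562 -0.32379776  0.49164643]
 [ 0.01197959  0.82592635  0.56365074]]
top [[414.66696795   0.         280.04270112]
 [  0.         414.66696795 212.76288596]
 [  0.           0.           1.        ]] [0.37856927 0.05673408 0.93067251] [[ 0.02290603  0.98699722 -0.15909681]
 [-0.9994017   0.02673158  0.0219468 ]
 [ 0.02591434  0.15849891  0.98701902]]
```

View pics/scene0.png

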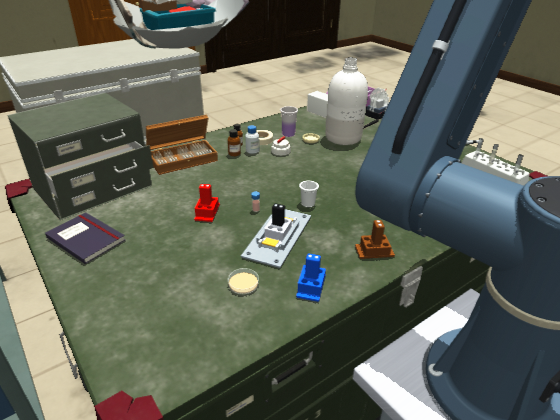

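View pics/top0.png

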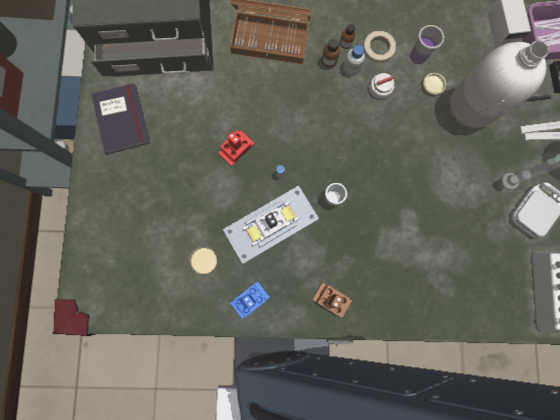

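The scene view shows four similar blocks: red at (206,203), blue at (312,278), brown at (376,242), and bare aluminium with a black handle in the grey holder at (278,230). In the top view these are at (236,145), (250,300), (333,300) and (270,222). By the description I want the one in the grey holder. The dish is at top (204,261), the pot at (336,194) and the vial at (280,172).

```bash
cat > h.py <<'E'
import numpy as np,cv2
def ray(c,px):
    m=c["mtx"];d=np.array([(px[0]-m[0,2])/m[0,0],-(px[1]-m[1,2])/m[1,1],-1.])
    return np.array(c["origin"]),np.array(c["orientation"])@d
def onplane(c,px,z):
    o,d=ray(c,px);return o+d*(z-o[2])/d[2]
def cloud(c):
    m=c["mtx"];v,u=np.mgrid[0:420,0:560];z=c["z_map"]
    p=np.stack([(u-m[0,2])/m[0,0]*z,-(v-m[1,2])/m[1,1]*z,-z],-1)
    return p@np.array(c["orientation"]).T+np.array(c["origin"])
E
python3 - <<'E'
from rig import bot
from h import *
c=bot.capture("top")
im=c["img"];cv2.imwrite("pics/crop.png",cv2.resize(im[170:275,210:330],None,fx=5,fy=5,interpolation=cv2.INTER_CUBIC))
s=bot.capture("scene");cv2.imwrite("pics/crops.png",cv2.resize(s["img"][170:300,220:350],None,fx=4.5,fy=4.5,interpolation=cv2.INTER_CUBIC))
hsv=cv2.cvtColor(im,cv2.COLOR_BGR2HSV)
P=cloud(c); 
print(P[222,270],P[261,204],P[150,150],hsv[250,240],hsv[230,240])
# plate by height/brightness
g=((hsv[...,2]>110)&(hsv[...,1]<70)).astype(np.uint8)
g=cv2.morphologyEx(g,cv2.MORPH_CLOSE,np.ones((7,7)))
n,l,st,ce=cv2.connectedComponentsWithStats(g);k=l[248,240];print(k,st[k])
cn,_=cv2.findContours((l==k).astype(np.uint8),0,2)
r=cv2.minAreaRect(max(cn,key=cv2.contourArea));b=cv2.boxPoints(r);print(b)
W=np.array([onplane(c,p,.006) for p in b]);print(W,W.mean(0),[np.linalg.norm(W[i]-W[i-1]) for i in range(4)])
for i in range(4):
    d=W[i]-W[i-1];print(np.degrees(np.arctan2(d[1],d[0])))
# handle: dark pts with height in the cloud
for cc,n in((c,'top'),(s,'scene')):
    Q=cloud(cc);v=cc["img"].max(-1)
    m=(np.linalg.norm(Q[...,:2]-W.mean(0)[:2],axis=-1)<.06)&(Q[...,2]>.07)&(Q[...,2]<.09)
    q=Q[m];print(n,m.sum(),q.mean(0),q.min(0),q.max(0))
    if m.sum()>8:print(cv2.minAreaRect((q[:,:2]*1000).astype(np.float32)))
E
```

```text
[0.49547058 0.05815683 0.08215492] [0.41530167 0.20173056 0.00487281] [ 0.66804682  0.3406552  -0.00236917] [111  17 209] [110  15 205]
110 [ 222  185   97   79 3418]
[[221.39377 229.10362]
 [298.86526 183.91191]
 [319.90152 219.97408]
 [242.43002 265.16577]]
[[ 0.48705437  0.16650735  0.006     ]
 [ 0.59560798 -0.00535098  0.006     ]
 [ 0.51356291 -0.05422897  0.006     ]
 [ 0.40814787  0.11657721  0.006     ]] [0.50109328 0.05587615 0.006     ] [np.float64(0.09337694216471201), np.float64(0.2032711783337512), np.float64(0.09550106397443017), np.float64(0.20071642219763297)]
32.324647775924525
-57.72161223381219
-149.21581308136638
121.68129389537401
top 113 [0.50204153 0.05577076 0.08149046] [0.48854213 0.04368763 0.07057695] [0.51676909 0.06885927 0.08630656]
((502.6900939941406, 55.798912048339844), (26.08877182006836, 17.783870697021484), 32.97903060913086)
scene 109 [0.49961454 0.05601866 0.07891379] [0.48778786 0.04291668 0.07002934] [0.5151138  0.06640997 0.08455178]
((501.0673522949219, 54.594112396240234), (25.067838668823242, 18.47530746459961), 24.651294708251953)
```

View pics/crop.png

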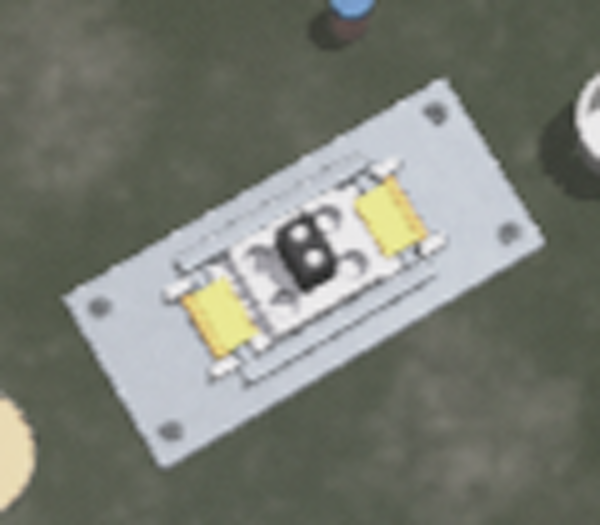

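View pics/crops.png

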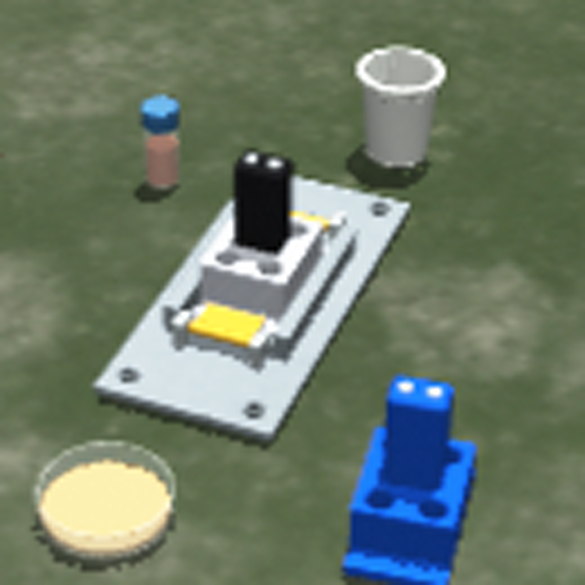

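The crops confirm it: bare aluminium block, black handle, yellow-brass clips, grey holder. The plate measures 0.203 x 0.094 m against 0.200 x 0.090, and its centre is (0.501, 0.056). The handle measures 26 x 18 mm, with its top at about 0.082 as expected. The block's x axis is at about 32° yaw, with +y (122°) towards the dish. I'll move above it now.

>>> send_rows(
  fingers=[1,1,1,1,1,1,1,1,1,1],
  dp=[
    [289,643,0],
    [289,643,0],
    [289,643,0],
    [289,643,0],
    [289,643,0],
    [289,643,0],
    [289,643,0],
    [289,643,0],
    [289,643,0],
    [289,643,0],
  ],
  turn=[
    [0,0,0.206],
    [0,0,0.206],
    [0,0,0.206],
    [0,0,0.206],
    [0,0,0.206],
    [0,0,0.206],
    [0,0,0.206],
    [0,0,0.206],
    [0,0,0.206],
    [0,0,0.206],
  ],
)

```text
time_s: 1.03
position: [0.3841, -0.2056, 0.1975]
tcp_rot: [[-0.0, 0.851, 0.525], [0.001, 0.525, -0.851], [-1.0, 0.0, -0.001]]
force: [0.1, -0.1, 0.5]
opening: 1.001
```

>>> send_rows(
  fingers=[1,1,1,1,1,1,1,1,1,1],
  dp=[
    [117.9,261.6,-77.5],
    [117.9,261.6,-77.5],
    [117.9,261.6,-77.5],
    [117.9,261.6,-77.5],
    [117.9,261.6,-77.5],
    [117.9,261.6,-77.5],
    [117.9,261.6,-77.5],
    [117.9,261.6,-77.5],
    [117.9,261.6,-77.5],
    [117.9,261.6,-77.5],
  ],
  turn=[
    [0,0,0],
    [0,0,0],
    [0,0,0],
    [0,0,0],
    [0,0,0],
    [0,0,0],
    [0,0,0],
    [0,0,0],
    [0,0,0],
    [0,0,0],
  ],
)

```text
time_s: 1.87
position: [0.5015, 0.0561, 0.1198]
tcp_rot: [[-0.001, 0.85, 0.527], [0.001, 0.527, -0.85], [-1.0, -0.001, -0.001]]
force: [-0.3, -0.3, -0.4]
opening: 0.996
```

Run:
```python
from rig import bot
from h import *
print(bot.read_state()["position"])
for n in("top","scene"):
    s=bot.capture(n);cv2.imwrite(f"pics/{n}1.png",cv2.resize(s["img"][130:300,190:360],None,fx=3.5,fy=3.5,interpolation=cv2.INTER_CUBIC))
    # yellow clips direction
    hsv=cv2.cvtColor(s["img"],cv2.COLOR_BGR2HSV)
    m=cv2.inRange(hsv,(20,110,120),(35,255,255));k,l,st,ce=cv2.connectedComponentsWithStats(m)
    for i in range(1,k):
        if st[i,4]>40: print(n,ce[i],st[i,4],onplane(s,ce[i],.022))
```

```text
[0.50148598 0.05606242 0.11978995]
scene [269.9375     241.85416667] 96 [0.47331315 0.0963322  0.022     ]
```

>>> send_rows(
  fingers=[1,1,1,1,1,1],
  dp=[
    [0,0,-25],
    [0,0,-50],
    [0,0,-70],
    [0,0,-78],
    [0,0,-78],
    [0,0,-78],
  ],
  turn=[
    [0,0,0],
    [0,0,0],
    [0,0,0],
    [0,0,0],
    [0,0,0],
    [0,0,0],
  ],
)

```text
time_s: 2.47
position: [0.5017, 0.0537, 0.0427]
tcp_rot: [[-0.0, 0.853, 0.523], [0.001, 0.523, -0.853], [-1.0, 0.0, -0.001]]
force: [0.9, -1.2, -0.2]
opening: 1.001
```

Run:
```python
from rig import bot
from h import *
print(bot.read_state()["position"])
for n in("top","scene"):
    s=bot.capture(n);cv2.imwrite(f"pics/{n}2.png",cv2.resize(s["img"][130:300,190:360],None,fx=3.5,fy=3.5,interpolation=cv2.INTER_CUBIC))
```

```text
[0.50167582 0.05372888 0.04271559]
```

View pics/scene2.png

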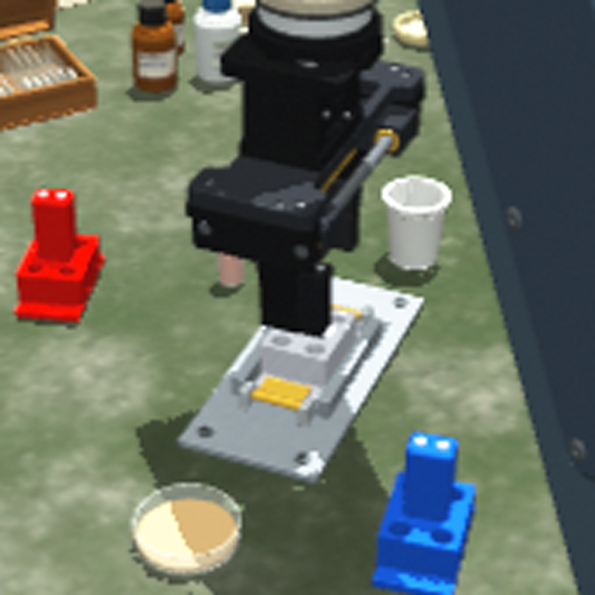

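The scene crop shows the fingers around the handle, just above the block's body, with both clips still closed. I'll centre by 2 mm and close.

>>> send_rows(
  fingers=[1,1,0,0,0,0,0,0,0,0],
  dp=[
    [0,2,-1.5],
    [0,2,-1.5],
    [0,2,-1.5],
    [0,2,-1.5],
    [0,2,-1.5],
    [0,2,-1.5],
    [0,2,-1.5],
    [0,2,-1.5],
    [0,2,-1.5],
    [0,2,-1.5],
  ],
  turn=[
    [0,0,0],
    [0,0,0],
    [0,0,0],
    [0,0,0],
    [0,0,0],
    [0,0,0],
    [0,0,0],
    [0,0,0],
    [0,0,0],
    [0,0,0],
  ],
)

```text
time_s: 3.4
position: [0.5025, 0.0561, 0.0419]
tcp_rot: [[0.002, 0.852, 0.523], [0.0, 0.523, -0.852], [-1.0, 0.002, 0.001]]
force: [0.4, -0.7, -0.3]
opening: 0.476
```

>>> send_rows(
  fingers=[0,0,0,0,0,0,0,0,0,0],
  dp=[
    [0,0,0],
    [0,0,0],
    [0,0,0],
    [0,0,0],
    [0,0,0],
    [0,0,0],
    [0,0,0],
    [0,0,0],
    [0,0,0],
    [0,0,0],
  ],
  turn=[
    [0,0,0],
    [0,0,0],
    [0,0,0],
    [0,0,0],
    [0,0,0],
    [0,0,0],
    [0,0,0],
    [0,0,0],
    [0,0,0],
    [0,0,0],
  ],
)

```text
time_s: 4.23
position: [0.5027, 0.0561, 0.042]
tcp_rot: [[0.002, 0.852, 0.523], [0.0, 0.523, -0.852], [-1.0, 0.002, 0.001]]
force: [0.3, -1.2, 0.3]
opening: 0.201
```

Run:
```python
from rig import bot
from h import *
s=bot.read_state()
print({k:np.round(s[k],4) for k in("position","tcp_rot","force","moment","opening")})
p=s["position"]
a=np.radians(31.6) # from tool z angle
ex=np.array([np.cos(a),np.sin(a),0]);ey=np.array([-np.sin(a),np.cos(a),0]);ez=np.array([0,0,1.])
# TCP rel to block origin: z=p[2]-.006
tz=p[2]*1000-6
for side in(1,-1):
  for th in(.05,.1,.15,.2,.25,.3,.34):
    # pivot at y=-38*side, rotate by +th*side about ex
    t=th*side; ry,rz=38*side,tz
    dy=ry*np.cos(t)-rz*np.sin(t)-ry; dz=ry*np.sin(t)+rz*np.cos(t)-rz
    print(side,th,np.round(dy*ey+dz*ez,1),np.round(t*ex,3))
```

```text
{'position': array([0.5027, 0.0561, 0.042 ]), 'tcp_rot': array([[ 2.300e-03,  8.520e-01,  5.235e-01],
       [ 3.000e-04,  5.235e-01, -8.521e-01],
       [-1.000e+00,  2.100e-03,  9.000e-04]]), 'force': array([ 0.3335, -1.246 ,  0.283 ]), 'moment': array([-0.1743, -0.1079, -0.0024]), 'opening': np.float64(0.2006)}
1 0.05 [ 1.  -1.6  1.9] [0.043 0.026 0.   ]
1 0.1 [ 2.  -3.2  3.6] [0.085 0.052 0.   ]
1 0.15 [ 3.  -4.9  5.3] [0.128 0.079 0.   ]
1 0.2 [ 4.1 -6.7  6.8] [0.17  0.105 0.   ]
1 0.25 [ 5.3 -8.6  8.3] [0.213 0.131 0.   ]
1 0.3 [  6.5 -10.5   9.6] [0.256 0.157 0.   ]
1 0.34 [  7.4 -12.1  10.6] [0.29  0.178 0.   ]
-1 0.05 [-1.   1.6  1.9] [-0.043 -0.026 -0.   ]
-1 0.1 [-2.   3.2  3.6] [-0.085 -0.052 -0.   ]
-1 0.15 [-3.   4.9  5.3] [-0.128 -0.079 -0.   ]
-1 0.2 [-4.1  6.7  6.8] [-0.17  -0.105 -0.   ]
-1 0.25 [-5.3  8.6  8.3] [-0.213 -0.131 -0.   ]
-1 0.3 [-6.5 10.5  9.6] [-0.256 -0.157 -0.   ]
-1 0.34 [-7.4 12.1 10.6] [-0.29  -0.178 -0.   ]
```

Gripped: the opening of 0.201 is about 17.5 mm. I'll rock the +y end up first, halfway, and check the force.

>>> send_rows(
  fingers=[0,0,0,0,0,0],
  dp=[
    [0.5,-0.8,0.7],
    [1,-1.5,1.3],
    [1.5,-2.3,2.1],
    [2,-3.1,3.1],
    [2.5,-3.9,4],
    [3,-4.7,4.8],
  ],
  turn=[
    [0.021,0.013,0],
    [0.043,0.026,0],
    [0.064,0.039,0],
    [0.085,0.052,0],
    [0.107,0.066,0],
    [0.128,0.079,0],
  ],
)

```text
time_s: 4.73
position: [0.5044, 0.0525, 0.0465]
tcp_rot: [[-0.079, 0.852, 0.517], [0.13, 0.523, -0.842], [-0.988, 0.001, -0.153]]
force: [-1.3, 2.7, -3.1]
opening: 0.201
```

```bash
cat > st.py <<'E'
from rig import bot
from h import *
import sys
s=bot.read_state()
R=s["tcp_rot"];p=s["position"]*1000
a=np.radians(31.6);ex=np.array([np.cos(a),np.sin(a),0]);ey=np.array([-np.sin(a),np.cos(a),0])
# block axes: z=-R[:,0], y=-R[:,2]
z=-R[:,0];y=-R[:,2]
th=np.arcsin(y[2])
o=p-36*z+0  # block origin (assumes rigid grip, TCP 36 above underside)
print("th",th.round(3),"F",s["force"].round(1),"M",s["moment"].round(2),"op",round(float(s["opening"]),3))
h=np.array([502.7,56.1,6])
for n,k in(("L",38),("R",-38)):
    e=o+k*y-h;print(n,"along y",(e@ey).round(1),"above plate",e[2].round(1))
print("along y, x, z of origin",((o-h)@ey).round(1),((o-h)@ex).round(1),(o-h)[2].round(1))
if len(sys.argv)>1:
  c=[]
  for n,(r0,c0) in(("scene",(170,210)),("top",(150,200))):
    im=bot.capture(n)["img"];c.append(cv2.resize(im[r0:r0+120,c0:c0+120],(400,400),interpolation=cv2.INTER_CUBIC))
  cv2.imwrite(f"pics/{sys.argv[1]}.png",np.hstack(c))
E
python3 st.py a1
```

```text
th 0.153 F [-1.3  2.7 -3.1] M [-0.17 -0.27  0.02] op 0.201
L along y 39.1 above plate 10.7
R along y -36.0 above plate -0.9
along y, x, z of origin 1.6 -0.4 4.9
```

View pics/a1.png

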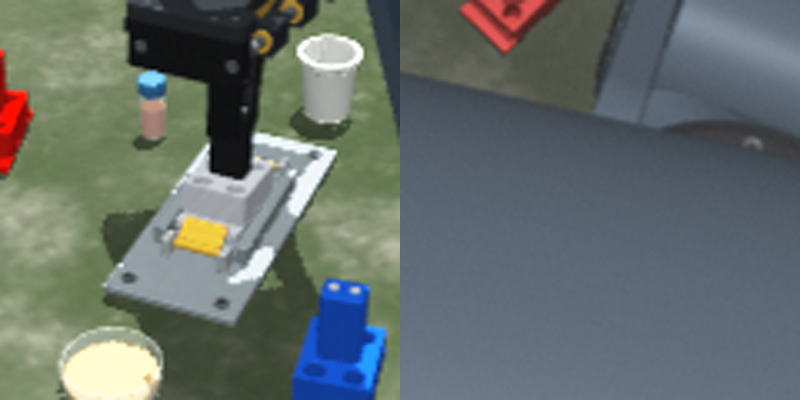

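The left view shows the +y end lifting its clip (left crop, 200,235) with the holder flat. The forces are small. The top view is blocked by the arm. I'll go on to 0.34 rad.

>>> send_rows(
  fingers=[0,0,0,0,0,0,0],
  dp=[
    [1,-1.5,1],
    [2,-3,2],
    [3,-4.5,3],
    [4,-6,4],
    [5,-7.5,5],
    [5.3,-7.9,5.5],
    [5.3,-7.9,5.5],
  ],
  turn=[
    [0.031,0.019,0],
    [0.061,0.038,0],
    [0.092,0.057,0],
    [0.123,0.076,0],
    [0.153,0.095,0],
    [0.162,0.1,0],
    [0.162,0.1,0],
  ],
)

```text
time_s: 5.42
position: [0.5093, 0.0442, 0.0522]
tcp_rot: [[-0.177, 0.853, 0.491], [0.287, 0.522, -0.803], [-0.941, -0.001, -0.337]]
force: [-2.1, 2.3, 4.6]
opening: 0.202
```

```bash
python3 st.py a2
```

```text
th 0.344 F [-2.1  2.3  4.6] M [0.33 0.34 0.11] op 0.202
L along y 34.3 above plate 25.2
R along y -37.3 above plate -0.5
along y, x, z of origin -1.5 -0.6 12.3
```

View pics/a2.png

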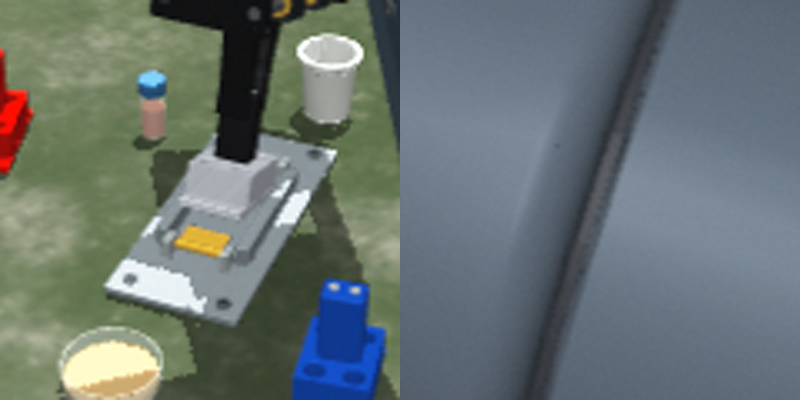

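The left clip is flat and closed (200,240) under the raised +y end, and the holder hasn't moved. Next I'll lower the +y end onto that clip and then rock the other way.

```bash
cat > plan.py <<'E'
from rig import bot
from h import *
s=bot.read_state();p=s["position"]*1000;R=s["tcp_rot"]
th0=np.arcsin(-R[2,2]);a=np.radians(31.6);ex=np.array([np.cos(a),np.sin(a),0]);ey=np.array([-np.sin(a),np.cos(a),0])
def plan(L):
  for ly,lz,th in L:
    c,s_=np.cos(th),np.sin(th)
    ty=ly-38*c-36*s_; tz=lz-38*s_+36*c
    w=np.array([502.7,56.1,6])+ty*ey+np.array([0,0,tz])
    print(ly,lz,th,"dp",(w-p).round(1),"turn",((th-th0)*ex).round(3))
E
python3 - <<'E'
from plan import *
plan([(35.5,22,.29),(36.5,18,.24),(37.5,13.5,.18),(38,9.8,.13),(38,9.5,.08),(38,9.5,.03),(38,9.5,-.02),(38.2,9.5,-.07),(38.4,9.5,-.12),(38.5,9.5,-.17),(38.5,9.5,-.21),(38.5,9.5,-.25)])
E
```

```text
35.5 22 0.29 dp [-0.8  2.3 -0.6] turn [-0.045 -0.027 -0.   ]
36.5 18 0.24 dp [-1.9  4.2 -2.3] turn [-0.087 -0.054 -0.   ]
37.5 13.5 0.18 dp [-3.3  6.4 -4.1] turn [-0.138 -0.085 -0.   ]
38 9.8 0.13 dp [-4.4  8.1 -5.6] turn [-0.181 -0.111 -0.   ]
38 9.5 0.08 dp [-5.2  9.5 -3.8] turn [-0.223 -0.137 -0.   ]
38 9.5 0.03 dp [-6.1 10.9 -1.8] turn [-0.266 -0.164 -0.   ]
38 9.5 -0.02 dp [-7.  12.4  0.1] turn [-0.309 -0.19  -0.   ]
38.2 9.5 -0.07 dp [-8.1 14.2  1.9] turn [-0.351 -0.216 -0.   ]
38.4 9.5 -0.12 dp [-9.2 16.1  3.6] turn [-0.394 -0.242 -0.   ]
38.5 9.5 -0.17 dp [-10.4  17.9   5.2] turn [-0.436 -0.268 -0.   ]
38.5 9.5 -0.21 dp [-11.3  19.4   6.4] turn [-0.47  -0.289 -0.   ]
38.5 9.5 -0.25 dp [-12.2  20.8   7.6] turn [-0.505 -0.31  -0.   ]
```

>>> send_rows(
  fingers=[0,0,0,0,0,0,0],
  dp=[
    [-0.8,2.3,-0.6],
    [-1.9,4.2,-2.3],
    [-3.3,6.4,-4.1],
    [-4.4,8.1,-5.4],
    [-4.4,8.1,-5.4],
    [-4.4,8.1,-5.4],
    [-4.4,8.1,-5.4],
  ],
  turn=[
    [-0.045,-0.027,0],
    [-0.087,-0.054,0],
    [-0.138,-0.085,0],
    [-0.181,-0.111,0],
    [-0.181,-0.111,0],
    [-0.181,-0.111,0],
    [-0.181,-0.111,0],
  ],
)

```text
time_s: 6.1
position: [0.5056, 0.0523, 0.0469]
tcp_rot: [[-0.068, 0.852, 0.518], [0.11, 0.523, -0.845], [-0.992, -0.0, -0.129]]
force: [0.3, -0.3, 1.8]
opening: 0.202
```

```bash
python3 st.py a3
python3 - <<'E'
from plan import *
plan([(38,9.5,.08),(38,9.5,.03),(38,9.5,-.02),(38.2,9.5,-.07),(38.4,9.5,-.12),(38.5,9.5,-.17),(38.5,9.5,-.21),(38.5,9.5,-.25)])
E
```

```text
th 0.129 F [ 0.3 -0.3  1.8] M [-0.09  0.12  0.08] op 0.202
L along y 37.6 above plate 10.2
R along y -37.8 above plate 0.3
along y, x, z of origin -0.1 0.5 5.2
38 9.5 0.08 dp [-1.4  1.6  1.5] turn [-0.043 -0.026 -0.   ]
38 9.5 0.03 dp [-2.3  3.   3.5] turn [-0.085 -0.053 -0.   ]
38 9.5 -0.02 dp [-3.2  4.6  5.4] turn [-0.128 -0.079 -0.   ]
38.2 9.5 -0.07 dp [-4.3  6.3  7.2] turn [-0.171 -0.105 -0.   ]
38.4 9.5 -0.12 dp [-5.4  8.2  8.9] turn [-0.213 -0.131 -0.   ]
38.5 9.5 -0.17 dp [-6.6 10.  10.5] turn [-0.256 -0.157 -0.   ]
38.5 9.5 -0.21 dp [-7.5 11.5 11.8] turn [-0.29  -0.178 -0.   ]
38.5 9.5 -0.25 dp [-8.4 13.  12.9] turn [-0.324 -0.199 -0.   ]
```

View pics/a3.png

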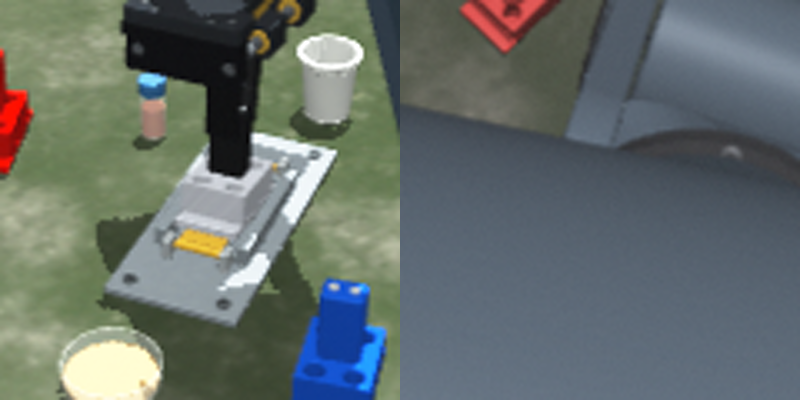

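The +y end rests on its closed clip (200,240), at 0.13 rad tilt, with the -y end still down. Now I'll rock the -y end up, first to about -0.12 rad.

>>> send_rows(
  fingers=[0,0,0,0,0,0],
  dp=[
    [-1.4,1.6,1.5],
    [-2.3,3,3.5],
    [-3.2,4.6,5.4],
    [-4.3,6.3,7.2],
    [-5.4,8.2,8.9],
    [-5.4,8.2,8.9],
  ],
  turn=[
    [-0.043,-0.026,0],
    [-0.085,-0.053,0],
    [-0.128,-0.079,0],
    [-0.171,-0.105,0],
    [-0.213,-0.131,0],
    [-0.213,-0.131,0],
  ],
)

```text
time_s: 6.7
position: [0.4992, 0.0616, 0.0557]
tcp_rot: [[0.063, 0.852, 0.52], [-0.102, 0.523, -0.846], [-0.993, 0.0, 0.12]]
force: [0.6, 0.2, -0.2]
opening: 0.204
```

```bash
python3 st.py a4
python3 - <<'E'
from plan import *
plan([(38.5,9.5,-.17),(38.5,9.5,-.21),(38.5,9.5,-.25),(38.5,9.5,-.28)])
E
```

```text
th -0.12 F [ 0.6  0.2 -0.2] M [0.16 0.16 0.03] op 0.204
L along y 39.9 above plate 9.4
R along y -35.6 above plate 18.5
along y, x, z of origin 2.2 -0.1 14.0
38.5 9.5 -0.17 dp [-0.7  1.3  2. ] turn [-0.045 -0.027 -0.   ]
38.5 9.5 -0.21 dp [-1.5  2.8  3.2] turn [-0.079 -0.048 -0.   ]
38.5 9.5 -0.25 dp [-2.5  4.3  4.3] turn [-0.113 -0.069 -0.   ]
38.5 9.5 -0.28 dp [-3.2  5.4  5.1] turn [-0.138 -0.085 -0.   ]
```

View pics/a4.png

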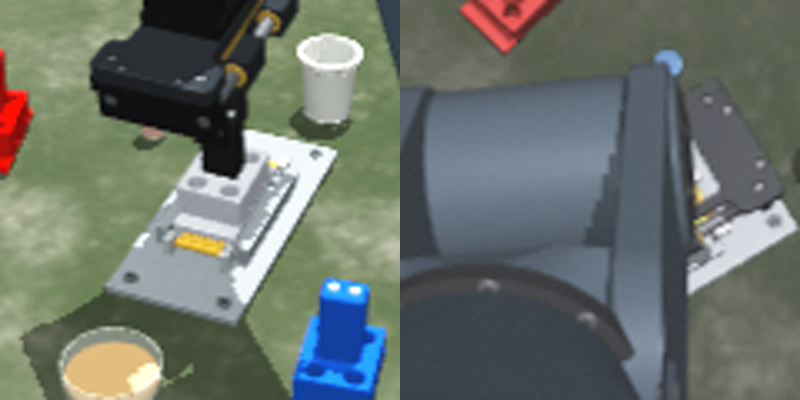

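The holder is flat and the force is near zero, so the -y end may already be past its clip. I'll carry on to about -0.24 rad to be sure.

>>> send_rows(
  fingers=[0,0,0,0,0,0],
  dp=[
    [-0.7,1.3,2],
    [-1.5,2.8,3.2],
    [-2.3,4,4.1],
    [-2.5,4.3,4.5],
    [-2.5,4.3,4.5],
    [-2.5,4.3,4.5],
  ],
  turn=[
    [-0.045,-0.027,0],
    [-0.079,-0.048,0],
    [-0.1,-0.062,0],
    [-0.113,-0.069,0],
    [-0.113,-0.069,0],
    [-0.113,-0.069,0],
  ],
)

```text
time_s: 7.3
position: [0.4978, 0.0648, 0.0598]
tcp_rot: [[0.128, 0.854, 0.505], [-0.211, 0.521, -0.827], [-0.969, -0.0, 0.247]]
force: [0.3, 0.2, -0.3]
opening: 0.203
```

```bash
python3 st.py a5
python3 - <<'E'
from plan import *
plan([(38,14,-.2),(38,20,-.13),(38,25,-.06),(38,30,0)])
E
```

```text
th -0.249 F [ 0.3  0.2 -0.3] M [0.31 0.03 0.01] op 0.203
L along y 37.9 above plate 9.5
R along y -35.7 above plate 28.2
along y, x, z of origin 1.1 0.4 18.9
38 14 -0.2 dp [ 0.8 -1.9  3. ] turn [0.042 0.026 0.   ]
38 20 -0.13 dp [ 2.4 -4.4  6.8] turn [0.102 0.062 0.   ]
38 25 -0.06 dp [ 3.8 -6.7  9.4] turn [0.161 0.099 0.   ]
38 30 0 dp [ 5.  -8.6 12.2] turn [0.212 0.131 0.   ]
```

View pics/a5.png

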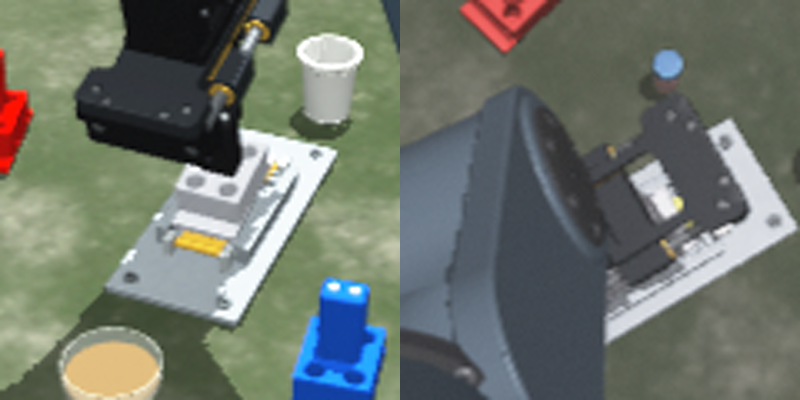

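The block is tilted the other way, the left clip is flat beneath it, and the holder hasn't moved. I'll level and raise it while watching the vertical force.

>>> send_rows(
  fingers=[0,0,0,0,0],
  dp=[
    [0.4,-1,1.5],
    [0.8,-1.9,3],
    [1.6,-3.1,4.9],
    [2.4,-4.4,6.8],
    [2.4,-4.4,6.8],
  ],
  turn=[
    [0.021,0.013,0],
    [0.042,0.026,0],
    [0.072,0.044,0],
    [0.102,0.062,0],
    [0.102,0.062,0],
  ],
)

```text
time_s: 7.82
position: [0.5015, 0.0588, 0.0667]
tcp_rot: [[0.068, 0.855, 0.513], [-0.11, 0.518, -0.848], [-0.992, 0.001, 0.129]]
force: [0.6, -0.1, -3.4]
opening: 0.199
```

```bash
python3 st.py a6
python3 - <<'E'
from plan import *
plan([(38,25,-.06),(38,30,0)])
E
```

```text
th -0.129 F [ 0.6 -0.1 -3.4] M [ 0.11 -0.1   0.  ] op 0.199
L along y 35.9 above plate 20.1
R along y -39.4 above plate 29.9
along y, x, z of origin -1.8 0.4 25.0
38 25 -0.06 dp [ 1.7 -1.5  3. ] turn [0.059 0.037 0.   ]
38 30 0 dp [ 2.8 -3.4  5.8] turn [0.111 0.068 0.   ]
```

View pics/a6.png

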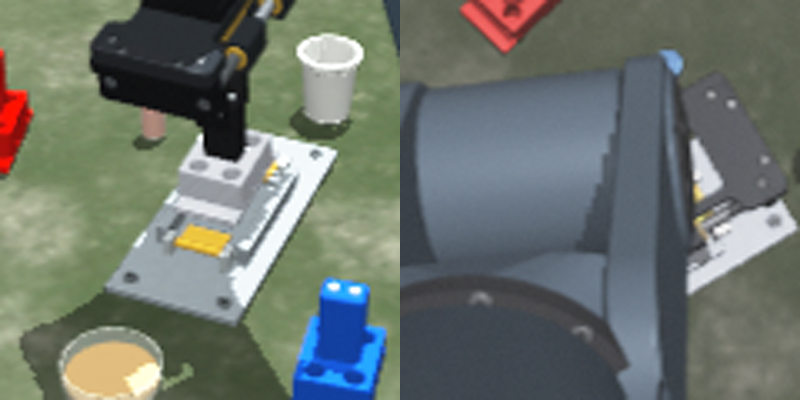

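The vertical force is -3.4 N, exactly the block's weight, so it is free. I'll level it.

>>> send_rows(
  fingers=[0,0,0,0,0,0,0,0],
  dp=[
    [0.8,-0.8,1.5],
    [1.5,-1.6,3],
    [2.1,-2.4,4.5],
    [2.5,-3.2,5.8],
    [2.5,-3.2,5.8],
    [2.5,-3.2,5.8],
    [2.5,-3.2,5.8],
    [2.5,-3.2,5.8],
  ],
  turn=[
    [0.03,0.018,0],
    [0.059,0.037,0],
    [0.085,0.052,0],
    [0.111,0.068,0],
    [0.111,0.068,0],
    [0.111,0.068,0],
    [0.111,0.068,0],
    [0.111,0.068,0],
  ],
)

```text
time_s: 8.58
position: [0.5014, 0.0568, 0.0717]
tcp_rot: [[-0.003, 0.854, 0.52], [-0.001, 0.52, -0.854], [-1.0, -0.003, -0.001]]
force: [0.2, 0.2, -3.1]
opening: 0.205
```

```bash
python3 st.py a7
python3 - <<'E'
from rig import bot
from h import *
print(bot.read_state()["qvel"].round(2))
s=bot.capture("scene");Q=cloud(s)
cv2.imwrite("pics/fin.png",cv2.resize(s["img"][190:270,225:335],None,fx=7,fy=7,interpolation=cv2.INTER_CUBIC))
hsv=cv2.cvtColor(s["img"],cv2.COLOR_BGR2HSV)
m=cv2.inRange(hsv,(18,110,100),(35,255,255));k,l,st,ce=cv2.connectedComponentsWithStats(m)
for i in range(1,k):
    q=Q[l==i]
    if st[i,4]>8 and abs(q.mean(0)[0]-.5)<.15: print(ce[i].round(),st[i,4],q.mean(0).round(4),q[:,2].min().round(4),q[:,2].max().round(4))
E
```

```text
th 0.001 F [ 0.2  0.2 -3.1] M [ 0.03 -0.   -0.  ] op 0.205
L along y 39.3 above plate 29.7
R along y -36.7 above plate 29.6
along y, x, z of origin 1.3 -0.8 29.7
[-0.22 -0.1  -0.22  0.12  0.09 -0.15]
[285. 167.] 16 [0.4709 0.0621 0.1947] 0.1921 0.1966
[294. 164.] 20 [0.484  0.0288 0.1837] 0.1762 0.1879
[284. 178.] 16 [0.4535 0.0761 0.1834] 0.1755 0.1887
[270. 242.] 100 [0.4791 0.0916 0.0168] 0.0127 0.0196
[246. 280.] 212 [0.4192 0.1929 0.005 ] 0.0022 0.008
```

View pics/fin.png

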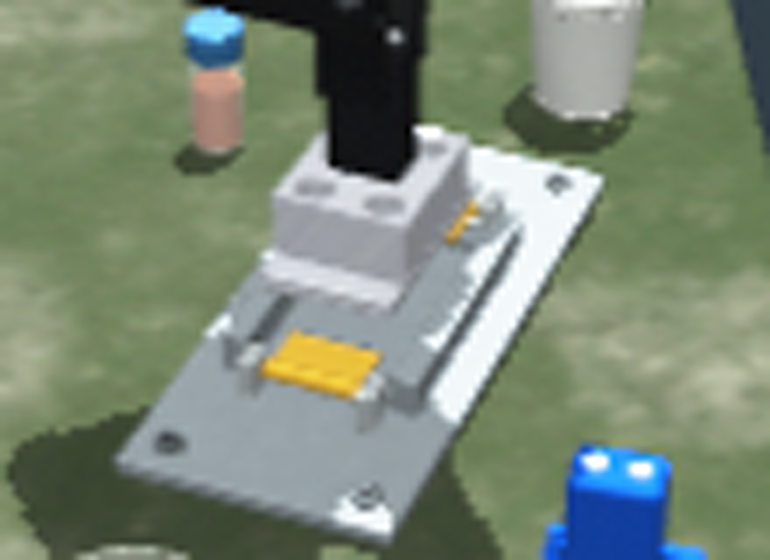

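View pics/a7.png

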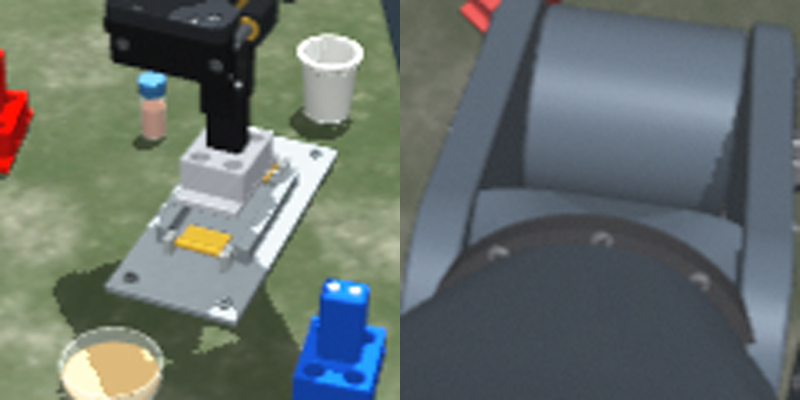

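The block is level and clear of the holder. Both clips look flat, at (320,362) and (465,222) in the enlarged crop. The holder, dish, pot and vial are where they were, so I'm handing in.

Run:
```python
from rig import bot
print(bot.hand_in()); print(bot.read_state()["force"])
```

```text
the job is handed in; nothing more can be done
None
the job is handed in; nothing more can be done
```

The block is free, and I handed the job in with it held level above the holder; the hand-in reports no verdict. I gripped the black handle across its 18 mm and rocked the +y end up past its clip (0.34 rad). I then rested that end on its closed clip and rocked the -y end past its own (-0.25 rad).

**Last checks, about 8.6 s in:**
- **Block:** tilt was about 0.00 rad, and its centre was about 1.5 mm from where it first stood. Its underside was about 30 mm above the plate, so about 20 mm above the clips; this is worked out from the arm pose, assuming no slip in the grip.
- **Force:** the tool carried about 3.1 N, close to the block's weight of 3.4 N, so it was not touching the holder.
- **Clips:** the left clip measured flat at its closed height. The right clip is small and partly hidden by the block, so I judged it closed by eye only.
- **Surroundings:** the holder, dish, pot and vial looked unmoved in the scene camera. The arm blocked the top camera, so there was no second view, and I did not measure how far they might have moved.

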